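Fetch the jigger lever from the tool drawer and hold it level over its cradle

TASK

Pull the tool chest's drawer fully open by its handle and leave it open, then grip the cast jigger lever at its balance point and lift it out of the drawer, keeping it level. Carry it over the steel cradle and finish holding it there, still and level about 5 cm above the cradle without touching it: the round weight over the round seat, the small eye over the fork. The program ends while the gripper still holds the lever: do not put it down or let go, and leave the other things standing about the bench where they are.

Things in the scene. Friction and masses are not known exactly. Their poses are not given: they have to be found in the camera images.
- drawer (a joint): Opening of the tool chest's drawer in m: 0 shut, 0.150 fully open at the stop; starts 0 to 0.015. It slides along the chest's -x axis, resists with about 2 to 4 N and stays where it is left. Inside it is 238 mm along the slide by 268 mm wide; walls 6 mm thick, 48 mm high; front board 15 mm thick, 60 mm high. Its inner floor is 64.5 mm above the bench.
- drawer_handle (a point): Middle of the drawer's handle, a straight level steel bar 12 mm thick, 120 mm long, across the front; its axis is 42 mm out from the drawer front (36 mm free behind the bar) and it sits on two 10 mm stems 52 mm either side of the middle. It is 98.5 mm above the bench, 33.5 mm below the chest's top, open from above. Axes as the chest's.
- chest: Wooden tool chest, fixed for the run, 285 mm deep, 310 mm wide, 132 mm high, with a dummy front under its one drawer (a loose wooden rib lies in the drawer's back) and a bowl on the back half of its top, which starts 20 mm behind the front face. Origin at bench height under the middle of the front face; x points from front to back, z up. Chest and cradle may swap sides.
- jigger_lever: Cast aluminium lever, 197 mm long, 0.3 to 0.45 kg, lying flat across the front part of the drawer, seen once it is open: a heavy round weight at its +x end, a straight bar 14 mm wide (y) from 17 to 37 mm above the underside, a small eye at its -x end. Origin at underside height, under its balance point (centre of mass), which is on the bar; x along the bar to the weight, z up.
- lever_weight (a point): Centre of the underside of the jigger lever's round weight, 48 mm across and 40 mm high. The balance point lies on the bar 46 mm from the weight's axis, towards the eye.
- lever_eye (a point): Centre of the underside of the jigger lever's small round eye, 26 mm across, 40 mm high, with a 12 mm hole. The balance point lies on the bar 114 mm from the eye's axis.
- cradle: Dark steel cradle, fixed for the run: base plate 250 by 80 by 12 mm with a round seat (open ring 68 mm across, 56 mm inside) towards +x and a fork of two cheeks 34 mm apart towards -x, both 52 mm high above the bench. Origin at bench height under the place of the lever's balance point: the seat's axis is at x = +46 mm, the fork's middle at x = -114 mm; z up.
- cradle_top (a point): Point straight above the cradle's origin at the height of the tops of seat and fork, 52 mm above the bench; axes as the cradle's. The lever is wanted with its origin about 50 mm above this point and its x axis along the cradle's.
- loop_tool: Bystander: wooden-handled wire loop tool, 160 mm long, 30 mm wide, 14 mm high, lying between chest and cradle, pointing away from the robot.
- bowl_a: Bystander: pale bowl, 110 mm across, 55 mm high, at the far left.
- bowl_b: Bystander: terracotta bowl, 110 mm across, 50 mm high, at the far right.
- oxide_jar: Bystander: jar, 68 mm across, 100 mm high, at the far left.
- water_pot: Bystander: pot, 100 mm across, 75 mm high, at the far right.

How it is judged:
By the outcome, as a careful person would: the job done as asked, in the order asked, and still so for the second after the job is handed in, while the arm keeps its last pose, push and grip.
It also fails if it takes over 53 s, if anything falls off the work surface, if the arm or the gripper's body presses on something with over 40 N, if the wrist force passes 120 N, or if a joint passes its speed limit or range.

ROBOT

A 6-joint arm with a two-finger parallel gripper is mounted at the origin on the work surface. World frame = base frame: x ahead of the robot, y to its left, z up, the work surface at z = 0. Lengths are in m, angles in rad, forces in N, time in s.
With the tool pointing down it reaches from about 0.35 to 0.775 m from the base axis. Payload 7.3 kg.
Tool frame: the origin (TCP) lies between the finger pads; the fingertips stand 8 mm ahead of it and the grasp point (between the pads) lies 11 mm behind it (robot.nose_length is the distance from the TCP to the fingertips, in m); z points along the fingers, y is the line along which they close (so a half turn about z gives the same grasp; the last joint's range is limited). The gripper opens to 92 mm and grips with 3 to 60 N. Pads are 19 mm wide; open, the fingers measure 130 mm over their backs; the gripper's body (75 mm by 190 mm) begins 47 mm behind the grasp point.
Start: joints at [1.05, 0.342, 1.524, -0, 1.275, -0.146], TCP at [0.192, 0.489, 0.235] pointing down, gripper open.
Joint ranges: [-2.53, 2.53], [-0.77, 2.02], [0.04, 2.7], [-1, 4.14], [0.28, 2.66], [-3.11, 3.11]. Speed limits (rad/s): [2.57, 2.57, 3.14, 3.14, 3.14, 3.14].

INTERFACE

Orientations are given as [roll, pitch, yaw] about the fixed x, y, z axes, in that order (R = Rz(yaw) Ry(pitch) Rx(roll)).
In Python, from cell import robot gives the robot as it stands. The module is installed in compiled form; this text tells all that it offers.
- The arm moves only by the shell command python3 -m jog 'ROWS' [FORCE]. ROWS is JSON, a list that holds one entry, the list of rows, each a list of 5 numbers: the gripper's target within -1 to 1 (fully open at 1, half-way at 0, shut at -1), then the shift along the tool's x, y, z in m, then the turn about the tool's z in rad. A call has 1 to 5 rows; each row is the pose to reach, as a shift and turn from the pose commanded when the call began, along the tool's axes at that moment; what a row does not reach only later rows make up. A row lasts 1/12 s, in which the tool goes at most 41.7 mm and 7.16 degrees, less where a joint would pass 70% of its speed; a pose out of reach is approached as far as the arm can. A call with a gripper value outside its range is refused whole. The fingers move at their own pace and stop on an object; FORCE is the grip in N (left out, the last holds). Time passes only in rows, so rows that repeat a pose let the fingers close. It gives the time, the measured TCP pose, the force, the opening and the grip force at its end, in the units of the state.
- robot.observe(): the state, without advancing time (a new reading comes with each control period).
- robot.read_camera(name): name is "side" or "top" or "wrist"; returns the picture (480x640x3 uint8, red, green, blue); there is no depth.
- robot.camera_model(name): a dict with "camera_matrix" (3x3 intrinsics, pixels), "position" and "attitude" of the camera in the world; the wrist camera has in their place "mount" (4x4, takes a point from camera to tool coordinates, whose origin is the TCP and whose axes are the flange's). Camera axes: x right, y down, z forward; pixel columns grow to the right and rows downward; lengths in m; the calibration is good to about 2 mm. A picture is of the moment at which its call begins: read the wrist's pose just before it. camera_model takes no time and is no camera call.
- robot.hand_in(): hands the job in; it is judged then, once.
The state is a dict: "time": time; "qpos": joint angles; "qvel": joint speeds; "joint_efforts": joint torques, N m; "tool_pos": TCP position; "tool_rot": TCP orientation; "contact_force": force on the tool from outside, world axes, zero at the start; "torque": the same for the moment, N m; "opening": finger opening in m; "grip_force": force on a finger pad.
Only numpy, scipy, OpenCV 4.12 (cv2) and the standard library are available. Lean on these libraries where they do the work, as an engineer would, in place of code of your own. Each camera call takes 0.05 s, during which the arm holds its last target. There are 200 camera calls.

## Working session

There is one attempt and no reset: what is moved stays moved. The work goes in short steps, Python scripts to look and compute and a shell command to move; the robot and the scene stay as the last step left them, time stands still between calls to the robot, and variables do not carry over. Pictures are saved under pics/ and viewed, at most 10 in all, crops included, and the job is handed in when it is done.

```bash
mkdir -p pics; python3 - <<'E'
from cell import robot
import cv2,numpy as np
s=robot.observe(); print({k:np.round(v,3).tolist() for k,v in s.items()})
for n in("top","side"):
    im=robot.read_camera(n); cv2.imwrite(f"pics/{n}0.png",im[:,:,::-1])
for n in("top","side","wrist"): print(n,robot.camera_model(n))
E
```

```text
{'time': 0.0, 'qpos': [1.05, 0.343, 1.525, 0.0, 1.275, -0.146], 'qvel': [0.0, 0.001, 0.0, -0.002, -0.0, -0.001], 'joint_efforts': [-0.0, -43.126, -24.422, 0.072, 0.056, -0.0], 'tool_pos': [0.192, 0.488, 0.234], 'tool_rot': [-3.14, -0.0, 2.767], 'contact_force': [0.727, 0.025, -0.641], 'torque': [0.027, -0.033, 0.057], 'grip_force': 0.0, 'opening': 0.092}
top {'camera_matrix': array([[439.85697831,   0.        , 317.55451485],
       [  0.        , 439.85697831, 235.78618176],
       [  0.        ,   0.        ,   1.        ]]), 'position': array([ 0.35199258, -0.01576804,  1.18283204]), 'attitude': array([-2.93805121,  0.00631031, -1.60805939])}
side {'camera_matrix': array([[497.68841559,   0.        , 320.14226766],
       [  0.        , 497.68841559, 240.15090238],
       [  0.        ,   0.        ,   1.        ]]), 'position': array([ 0.46220195, -1.12330422,  1.09531388]), 'attitude': array([-2.3119971 , -0.01656274, -0.05917901])}
wrist {'camera_matrix': array([[386.5876022 ,   0.        , 316.86637499],
       [  0.        , 386.5876022 , 233.44005453],
       [  0.        ,   0.        ,   1.        ]]), 'mount': array([[-2.15864602e-04, -9.52678159e-01, -3.03980722e-01,
         8.25236343e-02],
       [ 9.99999957e-01, -1.45944920e-04, -2.52733312e-04,
         1.97397940e-04],
       [ 1.96409064e-04, -3.03980763e-01,  9.52678150e-01,
        -1.50767648e-01],
       [ 0.00000000e+00,  0.00000000e+00,  0.00000000e+00,
         1.00000000e+00]])}
```

View pics/top0.png

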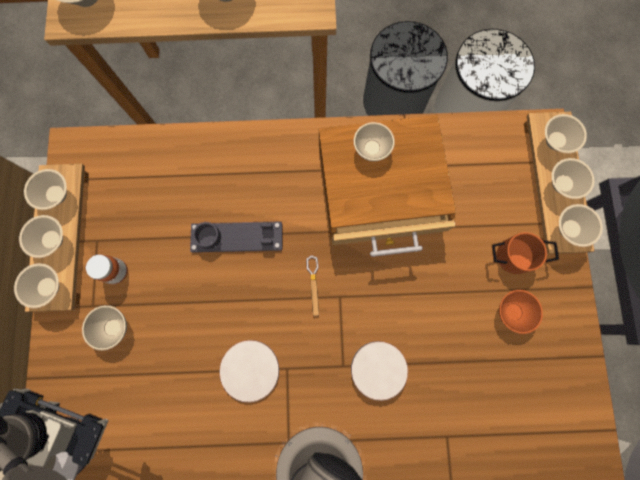

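The top view shows the chest to the right with its handle at about (374–421, 250), and the cradle to the left at about (191–283, 237) with the seat on the left. The loop tool lies at (313, 285). I'll zoom in.

```bash
cat > h.py <<'E'
from cell import robot
import numpy as np,cv2
from scipy.spatial.transform import Rotation as R
def cam(n,s=None):
    m=robot.camera_model(n)
    if n!="wrist": return m["camera_matrix"],R.from_euler('xyz',m["attitude"]).as_matrix(),np.array(m["position"])
    s=s or robot.observe(); Rt=R.from_euler('xyz',s["tool_rot"]).as_matrix(); M=m["mount"]
    return m["camera_matrix"],Rt@M[:3,:3],Rt@M[:3,3]+np.array(s["tool_pos"])
def w(c,u,v,z):
    K,A,p=c; d=A@np.linalg.solve(K,[u,v,1]); return p+d*(z-p[2])/d[2]
def px(c,P):
    K,A,p=c; q=K@(A.T@(np.array(P)-p)); return q[:2]/q[2]
E
python3 - <<'E'
import cv2
im=cv2.imread("pics/top0.png")
a=cv2.resize(im[205:275,180:300],None,fx=5,fy=5,interpolation=cv2.INTER_CUBIC)[:250]
b=cv2.resize(im[205:265,325:465],None,fx=5,fy=5,interpolation=cv2.INTER_CUBIC)
import numpy as np
o=np.zeros((550,700,3),np.uint8); o[:250,:600]=a; o[250:550,:700]=b
cv2.imwrite("pics/crop0.png",o)
E
```

```text
(no output)
```

View pics/crop0.png

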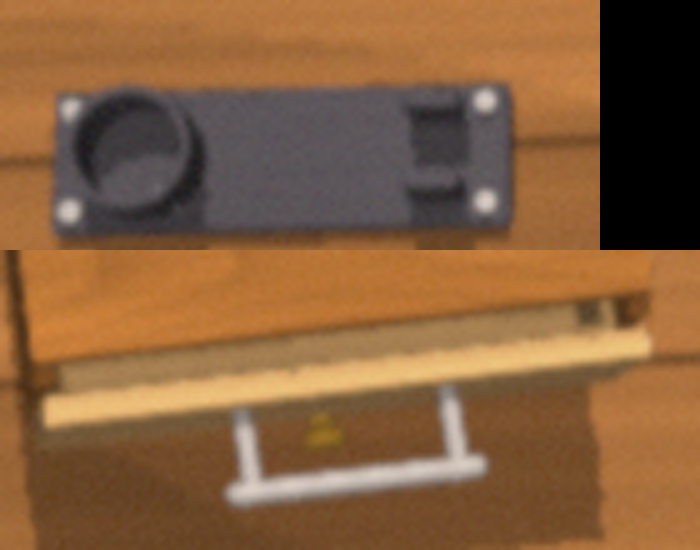

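The crop shows the seat ring centred at (132,149) and the fork middle at (437,146), both in crop pixels. The handle bar runs from (227,493) to (487,465), and the drawer is open slightly.

```bash
python3 - <<'E'
from h import *
c=cam("top")
A=lambda x,y:((x+.5)/5-.5+180,(y+.5)/5-.5+205)
B=lambda x,y:((x+.5)/5-.5+325,(y-250+.5)/5-.5+205)
s=w(c,*A(132,149),.052);f=w(c,*A(437,146),.052);d=(s-f)/np.linalg.norm(s-f)
print("seat",s,f,np.linalg.norm(s-f),"yaw",np.arctan2(d[1],d[0]),"origin",f+d*.114, s-d*.046)
P=[w(c,*A(*p),.012) for p in((57,93),(508,85),(513,228),(55,235))]
print("plate",np.mean(P,0),np.linalg.norm(P[0]-P[1]),[np.arctan2(*(P[i]-P[j])[1::-1]) for i,j in((0,1),(3,2))])
a=w(c,*B(228,493),.0985);b=w(c,*B(486,465),.0985)
print("handle",a,b,(a+b)/2,np.linalg.norm(a-b),"bar yaw",np.arctan2(*(a-b)[1::-1]))
a=w(c,*B(45,400),.1245);b=w(c,*B(650,333),.1245)
print("front",a,b,(a+b)/2,np.linalg.norm(a-b),"bar yaw",np.arctan2(*(a-b)[1::-1]))
E
```

```text
seat [0.60054307 0.27583464 0.052     ] [0.59595912 0.11530834 0.052     ] 0.16059173900285606 yaw 1.5422483268616152 origin [0.59921315 0.22926189 0.052     ] [0.59923004 0.22985339 0.052     ]
plate [0.60015987 0.20374342 0.012     ] 0.24717833773592518 [np.float64(1.550244705629092), np.float64(1.5479407502396463)]
handle [ 0.52650754 -0.14686545  0.0985    ] [ 0.53572533 -0.27652138  0.0985    ] [ 0.53111644 -0.21169341  0.0985    ] 0.12998317852962052 bar yaw 1.6417711884809683
front [ 0.57198762 -0.05674856  0.1245    ] [ 0.59423203 -0.35669375  0.1245    ] [ 0.58310983 -0.20672115  0.1245    ] 0.3007689053403816 bar yaw 1.6448224240643685
```

```bash
cat >> h.py <<'E'
def to(x,y,z,yaw=None,f=None):
    "shift in tool axes & turn from the commanded-ish (measured) pose"
    s=robot.observe(); Rt=R.from_euler('xyz',s["tool_rot"]).as_matrix()
    d=Rt.T@(np.array([x,y,z])-s["tool_pos"]); psi=s["tool_rot"][2]
    print("pos",np.round(s["tool_pos"],4),np.round(s["tool_rot"],4),"shift",np.round(d,4),"turn",None if yaw is None else round((psi-yaw+np.pi)%(2*np.pi)-np.pi,4))
E
python3 -m jog '[[[-0.3,-0.143,-0.132,0,0],[-0.3,-0.143,-0.132,0,0],[-0.3,-0.143,-0.132,0,0],[-0.3,-0.143,-0.132,0,0],[-0.3,-0.143,-0.132,0,0]]]'
python3 -m jog '[[[-0.3,-0.143,-0.132,0,0],[-0.3,-0.143,-0.132,0,0],[-0.3,-0.143,-0.132,0,0],[-0.3,-0.143,-0.132,0,0],[-0.3,-0.143,-0.132,0,0]]]'
python3 -m jog '[[[-0.3,-0.143,-0.132,0,0],[-0.3,-0.143,-0.132,0,0],[-0.3,-0.143,-0.132,0,0],[-0.3,-0.143,-0.132,0,0],[-0.3,-0.143,-0.132,0,0]]]'
python3 -m jog '[[[-0.3,-0.143,-0.132,0,0],[-0.3,-0.143,-0.132,0,0],[-0.3,-0.143,-0.132,0,0],[-0.3,-0.143,-0.132,0,0],[-0.3,-0.143,-0.132,0,0]]]'
python3 -m jog '[[[-0.35,0,0,0,0.12],[-0.35,0,0,0,0.24],[-0.35,0,0,0,0.36],[-0.35,0,0,0,0.48],[-0.35,0,0,0,0.6]]]'
python3 -m jog '[[[-0.35,0,0,0,0.12],[-0.35,0,0,0,0.24],[-0.35,0,0,0,0.36],[-0.35,0,0,0,0.48],[-0.35,0,0,0,0.524]]]'
python3 -m jog '[[[-0.35,0,0,0,0],[-0.35,0,0,0,0]]]'
python3 - <<'E'
from h import *
to(.531,-.212,.235,1.643)
s=robot.observe(); im=robot.read_camera("wrist"); cv2.imwrite("pics/w1.png",im[:,:,::-1])
c=cam("wrist",s)
for P in ((.5265,-.147,.0985),(.5357,-.2765,.0985),(.531,-.212,.0985)): print(px(c,P))
E
```

```text
time: 0.52
tool_pos: [0.2773, 0.3106, 0.2344]
tool_rot: [-3.14, 0.0, 2.766]
contact_force: [0.4, 0.7, 0.2]
opening: 0.0627
grip_force: 0.0
time: 0.93
tool_pos: [0.3624, 0.1354, 0.2347]
tool_rot: [-3.141, 0.001, 2.766]
contact_force: [1.0, 1.2, -0.3]
opening: 0.0335
grip_force: 0.0
time: 1.35
tool_pos: [0.4474, -0.0403, 0.2345]
tool_rot: [-3.141, 0.0, 2.765]
contact_force: [0.6, 0.5, 0.6]
opening: 0.032
grip_force: 0.0
time: 1.77
tool_pos: [0.5319, -0.2156, 0.234]
tool_rot: [-3.141, -0.0, 2.765]
contact_force: [0.5, 0.2, -0.0]
opening: 0.0321
grip_force: 0.0
time: 2.18
tool_pos: [0.5309, -0.2122, 0.2341]
tool_rot: [-3.141, -0.001, 2.161]
contact_force: [0.1, -0.2, 0.5]
opening: 0.0301
grip_force: 0.0
time: 2.6
tool_pos: [0.531, -0.212, 0.2342]
tool_rot: [-3.141, -0.001, 1.637]
contact_force: [1.0, -0.1, -0.1]
opening: 0.0298
grip_force: 0.0
time: 2.77
tool_pos: [0.531, -0.2121, 0.2343]
tool_rot: [-3.141, -0.001, 1.645]
contact_force: [-0.5, 0.6, -0.2]
opening: 0.0301
grip_force: 0.0
pos [ 0.531  -0.2121  0.2343] [-3.1409e+00 -5.0000e-04  1.6446e+00] shift [ 0.0001 -0.     -0.0007] turn 0.0016
[317.08836305 135.69625396]
[316.6420544  298.26806689]
[316.69733901 222.65983593]
```

View pics/w1.png

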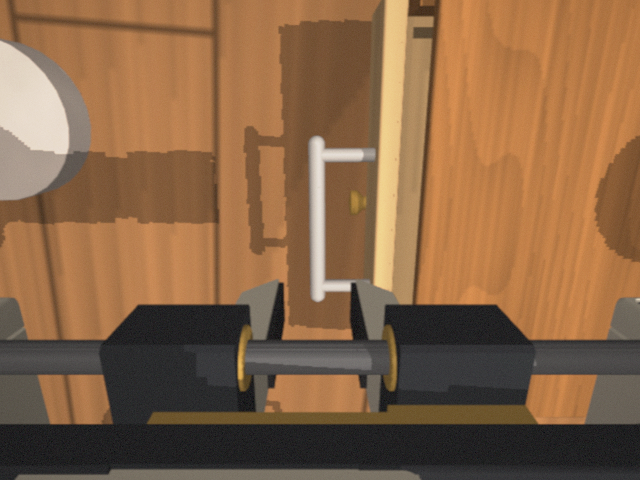

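The bar lies at u≈317, v 137–300, exactly as predicted, so I'll descend and grip.

```bash

python3 -m jog '[[[-0.35,0,0,0.035,0],[-0.35,0,0,0.07,0],[-0.35,0,0,0.1,0],[-0.35,0,0,0.125,0],[-0.35,0,0,0.143,0]]]'
python3 -m jog '[[[-0.35,0,0,0,0],[-0.7,0,0,0,0],[-1,0,0,0,0],[-1,0,0,0,0],[-1,0,0,0,0]]]' 30
python3 -m jog '[[[-1,0,0,0,0],[-1,0,0,0,0]]]'
```

```text
time: 3.23
tool_pos: [0.53, -0.2116, 0.089]
tool_rot: [-3.139, -0.002, 1.644]
contact_force: [0.5, -0.7, 0.1]
opening: 0.0298
grip_force: 0.0
time: 3.65
tool_pos: [0.5319, -0.2126, 0.0934]
tool_rot: [3.139, 0.002, 1.643]
contact_force: [-0.4, 0.5, 2.6]
opening: 0.0109
grip_force: 30.0
time: 3.82
tool_pos: [0.5319, -0.2126, 0.0933]
tool_rot: [3.139, 0.002, 1.643]
contact_force: [-0.2, -0.3, 7.5]
opening: 0.011
grip_force: 30.0
```

```bash

python3 -m jog '[[[-1,0,-0.008,0,0],[-1,0,-0.02,0,0],[-1,0,-0.035,0,0],[-1,0,-0.05,0,0],[-1,0,-0.065,0,0]]]'
python3 -m jog '[[[-1,0,-0.015,0,0],[-1,0,-0.03,0,0],[-1,0,-0.045,0,0],[-1,0,-0.055,0,0],[-1,0,-0.06,0,0]]]'
python3 -m jog '[[[-1,0,-0.003,0,0],[-1,0,-0.006,0,0],[-1,0,-0.008,0,0],[-1,0,-0.01,0,0],[-1,0,-0.01,0,0]]]'
```

```text
time: 4.23
tool_pos: [0.4671, -0.2179, 0.0933]
tool_rot: [3.137, 0.003, 1.643]
contact_force: [2.3, -1.8, 6.9]
opening: 0.0113
grip_force: 30.0
time: 4.65
tool_pos: [0.4066, -0.2227, 0.0933]
tool_rot: [3.138, 0.004, 1.642]
contact_force: [2.1, -2.8, 5.4]
opening: 0.011
grip_force: 30.0
time: 5.07
tool_pos: [0.3974, -0.2235, 0.0932]
tool_rot: [3.138, 0.004, 1.643]
contact_force: [-0.3, -3.4, 7.5]
opening: 0.011
grip_force: 30.0
```

```bash

python3 -m jog '[[[-1,0,-0.002,0,0],[-1,0,-0.004,0,0],[-1,0,-0.005,0,0],[-1,0,-0.006,0,0],[-1,0,-0.006,0,0]]]'
python3 -m jog '[[[-1,0,-0.002,0,0],[-1,0,-0.004,0,0],[-1,0,-0.005,0,0],[-1,0,-0.006,0,0],[-1,0,-0.006,0,0]]]'
```

```text
time: 5.48
tool_pos: [0.3917, -0.2239, 0.0933]
tool_rot: [3.138, 0.004, 1.643]
contact_force: [0.2, -3.6, 8.0]
opening: 0.011
grip_force: 30.0
time: 5.9
tool_pos: [0.3905, -0.2241, 0.0934]
tool_rot: [3.128, 0.006, 1.641]
contact_force: [24.2, 5.7, -5.1]
opening: 0.0111
grip_force: 30.0
```

The force rose to 24 N, so the drawer is at its stop. I'll relieve the push, release, rise and look.

```bash

python3 -m jog '[[[-1,0,0.003,0,0],[-1,0,0.004,0,0],[-0.35,0,0.004,0,0],[-0.35,0,0.004,0,0],[-0.35,0,0.004,0,0]]]'
python3 -m jog '[[[-0.35,0,0,0,0],[-0.35,0,0,-0.02,0],[-0.35,0,0,-0.05,0],[-0.35,0,0,-0.09,0],[-0.35,0,0,-0.13,0]]]'
python3 -m jog '[[[-0.35,0,0.04,-0.04,0],[-0.35,0,0.08,-0.08,0],[-0.35,0,0.11,-0.11,0],[-0.35,0,0.11,-0.11,0],[-0.35,0,0.11,-0.11,0]]]'
python3 -m jog '[[[-0.1,0,0,0,0],[-0.1,0,0,0,0]]]'
python3 - <<'E'
from h import *
s=robot.observe(); print(s["tool_pos"],s["tool_rot"])
im=robot.read_camera("wrist"); np.savez("s2.npz",p=s["tool_pos"],r=s["tool_rot"])
t=robot.read_camera("top")
t=cv2.resize(t[200:340,300:480],None,fx=3.0,fy=3.0,interpolation=cv2.INTER_CUBIC)
cv2.imwrite("pics/w2.png",im[:,:,::-1]);cv2.imwrite("pics/t2.png",t[:,:,::-1])
E
```

```text
time: 6.32
tool_pos: [0.3879, -0.2221, 0.0916]
tool_rot: [-3.141, -0.001, 1.643]
contact_force: [-1.1, -0.7, 0.0]
opening: 0.0262
grip_force: 0.0
time: 6.73
tool_pos: [0.3876, -0.2217, 0.2224]
tool_rot: [-3.139, -0.002, 1.643]
contact_force: [1.5, -1.0, 0.3]
opening: 0.0298
grip_force: 0.0
time: 7.15
tool_pos: [0.5022, -0.2147, 0.3356]
tool_rot: [3.134, 0.004, 1.645]
contact_force: [-1.5, 0.3, -0.4]
opening: 0.0299
grip_force: 0.0
time: 7.32
tool_pos: [0.4972, -0.2143, 0.3301]
tool_rot: [-3.139, -0.002, 1.643]
contact_force: [0.1, 0.2, 0.4]
opening: 0.0388
grip_force: 0.0
[ 0.49718289 -0.21426297  0.33013595] [-3.13879724e+00 -1.74110107e-03  1.64281514e+00]
```

View pics/w2.png

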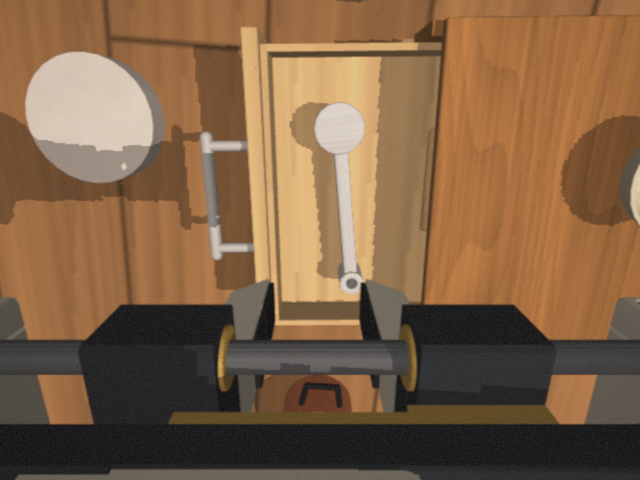

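The lever is visible with its weight at (339,129), towards +y as on the cradle, and its eye at (351,284). I'll refine this by segmentation.

```bash
python3 - <<'E'
from h import *
d=np.load("s2.npz"); c=cam("wrist",dict(tool_pos=d["p"],tool_rot=d["r"]))
im=cv2.imread("pics/w2.png"); hsv=cv2.cvtColor(im,cv2.COLOR_BGR2HSV)
m=((hsv[...,1]<50)&(hsv[...,2]>60)).astype(np.uint8); r=np.zeros_like(m); r[90:300,300:366]=1; m*=r
print(m.sum())
for v in range(100,300,8):
    u=np.where(m[v])[0]; print(v,(u.min(),u.max(),len(u)) if len(u) else None,end=" ")
print()
# weight: circle from lever mask rows above 152
rows=m.copy(); rows[150:]=0
(x,y),rad=cv2.minEnclosingCircle(np.argwhere(rows)[:,::-1].astype(np.float32)); print("circle",x,y,rad)
zt=.1045
W=w(c,x,y,zt);E=w(c,351,284,zt); n=np.linalg.norm(W-E); a=(W-E)/n
print(W,E,"dist",n,"yaw",np.arctan2(a[1],a[0]))
cs=w(c,(x),y,zt)-.046*a
B1=[w(c,np.where(m[v])[0].mean(),v,.1015) for v in range(165,268,3)]
b=np.polyfit([p[1] for p in B1],[p[0] for p in B1],1); print("bar yaw",np.arctan2(1,b[0]))
print("balance",cs,"x from bar fit",np.polyval(b,cs[1]), "from eye",E+.114*a)
to(cs[0],cs[1],.083,np.arctan2(a[1],a[0]))
H=[w(c,207,138,.0985),w(c,217,256,.0985)];print("handle mid",np.mean(H,0))
E
```

```text
4058
100 None 108 (np.int64(324), np.int64(354), 31) 116 (np.int64(317), np.int64(360), 44) 124 (np.int64(315), np.int64(363), 49) 132 (np.int64(315), np.int64(363), 49) 140 (np.int64(317), np.int64(360), 44) 148 (np.int64(323), np.int64(353), 31) 156 (np.int64(334), np.int64(347), 14) 164 (np.int64(335), np.int64(347), 13) 172 (np.int64(336), np.int64(348), 13) 180 (np.int64(336), np.int64(349), 14) 188 (np.int64(337), np.int64(349), 13) 196 (np.int64(337), np.int64(350), 14) 204 (np.int64(338), np.int64(350), 13) 212 (np.int64(339), np.int64(351), 13) 220 (np.int64(340), np.int64(352), 13) 228 (np.int64(340), np.int64(352), 13) 236 (np.int64(341), np.int64(353), 13) 244 (np.int64(342), np.int64(353), 12) 252 (np.int64(342), np.int64(354), 13) 260 (np.int64(343), np.int64(355), 13) 268 (np.int64(339), np.int64(358), 20) 276 (np.int64(339), np.int64(360), 22) 284 (np.int64(340), np.int64(361), 22) 292 (np.int64(346), np.int64(356), 11) 
circle 338.221923828125 127.56405639648438 25.482152938842773
[ 0.51191652 -0.1455572   0.1045    ] [ 0.53972942 -0.30492049  0.1045    ] dist 0.16177211297065577 yaw 1.7435812155040948
bar yaw 1.739110662020222
balance [ 0.51982514 -0.19087225  0.1045    ] x from bar fit 0.5199151279057931 from eye [ 0.52012981 -0.19261797  0.1045    ]
pos [ 0.4969 -0.2144  0.3302] [-3.1388e+00 -1.9000e-03  1.6421e+00] shift [0.0214 0.0253 0.2472] turn -0.1015
handle mid [ 0.39142654 -0.22514085  0.0985    ]
```

```bash
python3 - <<'E'
import cv2
im=cv2.imread("pics/w2.png"); cv2.imwrite("pics/w2c.png",cv2.resize(im[95:300,295:395],None,fx=2.9,fy=2.9,interpolation=cv2.INTER_CUBIC))
E
```

```text
(no output)
```

View pics/w2c.png

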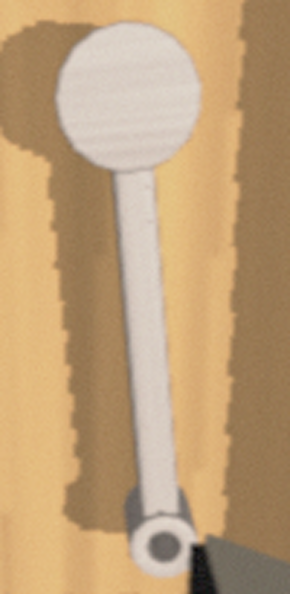

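```bash

python3 -m jog '[[[-0.1,0.0205,0.0253,0,-0.05],[-0.1,0.0205,0.0253,0,-0.1],[-0.1,0.0205,0.0253,0,-0.1],[-0.1,0.0205,0.0253,0,-0.1]]]'
python3 -m jog '[[[-0.1,0,0,0.035,0],[-0.1,0,0,0.07,0],[-0.1,0,0,0.1,0],[-0.1,0,0,0.12,0],[-0.1,0,0,0.12,0]]]'
python3 -c "
from h import *
to(.520,-.1917,.083,1.741)"
```

```text
time: 7.75
tool_pos: [0.5212, -0.1924, 0.331]
tool_rot: [-3.14, -0.001, 1.741]
contact_force: [-0.7, -0.2, -0.2]
opening: 0.0411
grip_force: 0.0
time: 8.17
tool_pos: [0.5189, -0.1918, 0.2071]
tool_rot: [-3.134, -0.006, 1.74]
contact_force: [-0.5, 0.7, 0.3]
opening: 0.0409
grip_force: 0.0
pos [ 0.5189 -0.1918  0.2071] [-3.1341 -0.0056  1.7401] shift [-0.0008  0.002   0.1241] turn -0.0009
```

```bash

python3 -m jog '[[[-0.1,0,0,0.03,0],[-0.1,0,0,0.06,0],[-0.1,0,0,0.08,0],[-0.1,0,0,0.095,0],[-0.1,0,0,0.105,0]]]'
python3 -m jog '[[[-0.1,0,0,0.01,0],[-0.1,0,0,0.018,0],[-0.1,0,0,0.021,0],[-0.1,0,0,0.021,0],[-0.1,0,0,0.021,0]]]'
python3 - <<'E'
from h import *
to(.520,-.1917,.083,1.741); s=robot.observe()
im=robot.read_camera("wrist"); cv2.imwrite("pics/w3.png",im[:,:,::-1])
c=cam("wrist",s); print("weight pred",px(c,[.5121,-.1464,.1045]))
E
```

```text
time: 8.58
tool_pos: [0.5216, -0.1928, 0.1064]
tool_rot: [-3.141, -0.0, 1.741]
contact_force: [0.4, 0.3, -0.7]
opening: 0.0414
grip_force: 0.0
time: 9.0
tool_pos: [0.5224, -0.1925, 0.0863]
tool_rot: [3.141, 0.001, 1.743]
contact_force: [0.4, -0.4, 0.9]
opening: 0.0409
grip_force: 0.0
pos [ 0.5224 -0.1925  0.0863] [3.1408e+00 6.0000e-04 1.7427e+00] shift [ 0.0012 -0.0022  0.0033] turn 0.0017
weight pred [309.87782429 215.53249307]
```

View pics/w3.png

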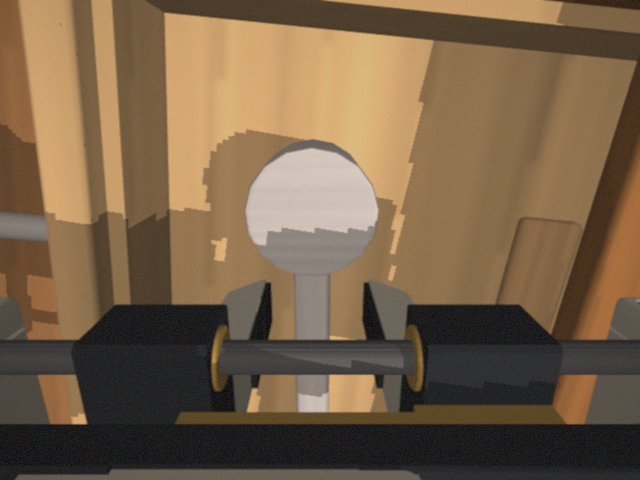

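Top-face centre is at about (312,211), and the bar is 4–5 px left of the finger mid-plane. I'll make a small correction and grip.

```bash

python3 -m jog '[[[-0.1,0.002,-0.002,0.003,0],[-0.1,0.002,-0.002,0.003,0],[-0.1,0.002,-0.002,0.003,0],[-0.1,0.002,-0.002,0.003,0]]]'
python3 -m jog '[[[-0.4,0,0,0,0],[-1,0,0,0,0],[-1,0,0,0,0],[-1,0,0,0,0],[-1,0,0,0,0]]]' 45
python3 -m jog '[[[-1,0,0,0,0],[-1,0,0,-0.003,0],[-1,0,0,-0.008,0],[-1,0,0,-0.015,0],[-1,0,0,-0.015,0]]]'
python3 -c "
from h import *
s=robot.observe();print(s['contact_force'],s['torque'])"
```

```text
time: 9.38
tool_pos: [0.5198, -0.1906, 0.0829]
tool_rot: [3.141, 0.0, 1.743]
contact_force: [0.4, -0.1, -0.9]
opening: 0.0416
grip_force: 0.0
time: 9.8
tool_pos: [0.5198, -0.1907, 0.0827]
tool_rot: [3.141, -0.0, 1.743]
contact_force: [-0.8, -1.2, 0.3]
opening: 0.0136
grip_force: 45.0
time: 10.22
tool_pos: [0.5204, -0.191, 0.0991]
tool_rot: [3.14, 0.001, 1.743]
contact_force: [0.3, -1.0, -3.5]
opening: 0.0138
grip_force: 45.0
[ 0.34494498 -0.98016587 -3.47274924] [-0.07528755  0.01715962 -0.09139875]
```

```bash

python3 -m jog '[[[-1,0,0,-0.015,0],[-1,0,0,-0.035,0],[-1,0,0,-0.06,0],[-1,0,0,-0.085,0],[-1,0,0,-0.11,0]]]'
python3 -m jog '[[[-1,0,0,-0.02,0],[-1,0,0,-0.035,0],[-1,0,0,-0.04,0],[-1,0,0,-0.04,0]]]'
python3 -m jog '[[[-1,0.007,0.003,0,0],[-1,0.02,0.008,0,0],[-1,0.04,0.015,0,0],[-1,0.065,0.024,0,0],[-1,0.092,0.035,0,0]]]'
python3 -m jog '[[[-1,0.027,0.01,0,0],[-1,0.054,0.02,0,0],[-1,0.081,0.03,0,0],[-1,0.108,0.04,0,0],[-1,0.135,0.05,0,0]]]'
python3 -m jog '[[[-1,0.027,0.01,0,0],[-1,0.054,0.02,0,0],[-1,0.081,0.03,0,0],[-1,0.105,0.04,0,0],[-1,0.125,0.047,0,0]]]'
python3 -m jog '[[[-1,0.016,0.006,0,0],[-1,0.028,0.011,0,0],[-1,0.037,0.014,0,0],[-1,0.043,0.016,0,0],[-1,0.046,0.017,0,0]]]'
python3 -m jog '[[[-1,0,0,0,0.03],[-1,0,0,0,0.08],[-1,0,0,0,0.14],[-1,0,0,0,0.18],[-1,0,0,0,0.196]]]'
python3 -m jog '[[[-1,0,0,0,0],[-1,0,0,0,0],[-1,0,0,0,0]]]'
python3 - <<'E'
from h import *
to(.600,.2293,.1205,1.547); s=robot.observe()
c=cam("wrist",s); np.savez("s4.npz",p=s["tool_pos"],r=s["tool_rot"])
im=robot.read_camera("wrist"); t=robot.read_camera("top"); d=robot.read_camera("side")
for n,i in(("w4",im),("t4",t),("s4",d)): cv2.imwrite(f"pics/{n}.png",i[:,:,::-1])
o=np.zeros((480,800,3),np.uint8); o[:,:440]=im[:,100:540,::-1]; o[:240,440:]=cv2.resize(t[190:270,170:290],(360,240),interpolation=cv2.INTER_CUBIC)[:,:,::-1]
ct,cs=cam("top"),cam("side"); q=px(cs,[.6,.2,.15]).astype(int); print(q)
o[240:,440:]=cv2.resize(d[q[1]-60:q[1]+60,q[0]-90:q[0]+90],(360,240),interpolation=cv2.INTER_CUBIC)[:,:,::-1]
cv2.imwrite("pics/m4.png",o)
E
```

```text
time: 10.63
tool_pos: [0.5194, -0.1905, 0.2089]
tool_rot: [-3.141, -0.0, 1.743]
contact_force: [1.3, -1.0, -3.7]
opening: 0.0135
grip_force: 45.0
time: 10.97
tool_pos: [0.5201, -0.1909, 0.249]
tool_rot: [3.139, 0.002, 1.743]
contact_force: [-0.1, 0.5, -3.7]
opening: 0.0135
grip_force: 45.0
time: 11.38
tool_pos: [0.5378, -0.0922, 0.2462]
tool_rot: [-3.139, -0.002, 1.742]
contact_force: [-0.3, -1.1, -3.1]
opening: 0.0137
grip_force: 45.0
time: 11.8
tool_pos: [0.5638, 0.0504, 0.2463]
tool_rot: [-3.139, -0.001, 1.744]
contact_force: [0.4, 0.2, -3.6]
opening: 0.0137
grip_force: 45.0
time: 12.22
tool_pos: [0.5885, 0.1822, 0.246]
tool_rot: [-3.139, -0.001, 1.745]
contact_force: [-0.5, -0.7, -3.2]
opening: 0.0137
grip_force: 45.0
time: 12.63
tool_pos: [0.5981, 0.2277, 0.2472]
tool_rot: [-3.141, 0.0, 1.743]
contact_force: [-0.7, -0.3, -3.5]
opening: 0.0138
grip_force: 45.0
time: 13.05
tool_pos: [0.5984, 0.2261, 0.2478]
tool_rot: [-3.141, 0.0, 1.544]
contact_force: [0.1, -0.7, -3.8]
opening: 0.0137
grip_force: 45.0
time: 13.3
tool_pos: [0.5984, 0.2267, 0.2478]
tool_rot: [3.142, -0.0, 1.547]
contact_force: [0.2, -0.7, -4.1]
opening: 0.0135
grip_force: 45.0
pos [0.5984 0.2267 0.2478] [ 3.1415 -0.      1.5473] shift [0.0026 0.0015 0.1273] turn 0.0003
[333 178]
```

View pics/m4.png

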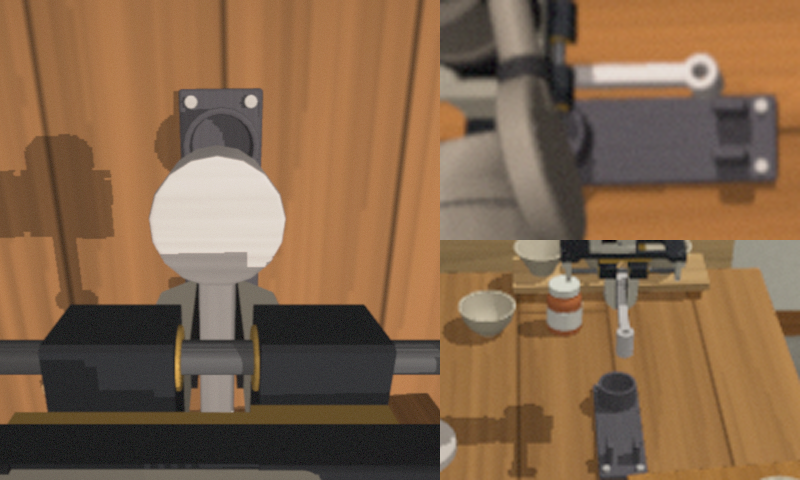

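The weight lines up with the seat and the eye end is visible. I'll correct laterally, lower part of the way, then measure tilt and alignment.

```bash

python3 -m jog '[[[-1,0.001,0.001,0.01,0],[-1,0.002,0.0015,0.03,0],[-1,0.0026,0.0015,0.055,0],[-1,0.0026,0.0015,0.08,0],[-1,0.0026,0.0015,0.095,0]]]'
python3 -m jog '[[[-1,0,0,0.008,0],[-1,0,0,0.013,0],[-1,0,0,0.013,0],[-1,0,0,0.013,0],[-1,0,0,0.013,0]]]'
python3 - <<'E'
from h import *
to(.600,.2293,.1205,1.547); s=robot.observe(); p=s["tool_pos"]
im=robot.read_camera("wrist"); t=robot.read_camera("top"); d=robot.read_camera("side")
ct,cs=cam("top"),cam("side"); cw=cam("wrist",s)
a=np.array([np.cos(s["tool_rot"][2]),np.sin(s["tool_rot"][2]),0]); zt=p[2]+.0217
Et=p-.114*a; Et[2]=zt; Wt=p+.046*a; Wt[2]=zt
print("pred eye top: topcam",px(ct,Et),"side",px(cs,Et)," weight wrist",px(cw,Wt))
qt=px(ct,Et).astype(int); qs=px(cs,Et).astype(int); print(qt,qs)
f=lambda i,q,wd,h,k:cv2.resize(i[q[1]-h:q[1]+h,q[0]-wd:q[0]+wd],None,fx=k,fy=k,interpolation=cv2.INTER_CUBIC)[:,:,::-1]
o=np.zeros((600,800,3),np.uint8); o[:300,:400]=f(t,qt,25,18.75.__int__(),8)[:300] if 0 else cv2.resize(t[qt[1]-18:qt[1]+18,qt[0]-24:qt[0]+24],(400,300),interpolation=cv2.INTER_CUBIC)[:,:,::-1]
o[:300,400:]=cv2.resize(d[qs[1]-27:qs[1]+27,qs[0]-36:qs[0]+36],(400,300),interpolation=cv2.INTER_CUBIC)[:,:,::-1]
o[300:,:400]=im[60:360,120:520,::-1]
o[300:,400:]=cv2.resize(d[100:280,200:440],(400,300),interpolation=cv2.INTER_CUBIC)[:,:,::-1]
cv2.imwrite("pics/m5.png",o); cv2.imwrite("pics/t5.png",t[:,:,::-1])
E
```

```text
time: 13.87
tool_pos: [0.5985, 0.2293, 0.149]
tool_rot: [-3.137, 0.001, 1.547]
contact_force: [0.4, -0.3, -4.3]
opening: 0.0137
grip_force: 45.0
time: 14.28
tool_pos: [0.6007, 0.2298, 0.1411]
tool_rot: [3.139, -0.001, 1.547]
contact_force: [0.2, 0.5, -2.3]
opening: 0.0139
grip_force: 45.0
pos [0.6007 0.2298 0.1411] [ 3.1391e+00 -8.0000e-04  1.5468e+00] shift [-0.0005 -0.0008  0.0206] turn -0.0002
pred eye top: topcam [261.26484175 223.37745371] side [335.18599537 191.30278515]  weight wrist [316.32816933 221.37319595]
[261 223] [335 191]
```

View pics/m5.png

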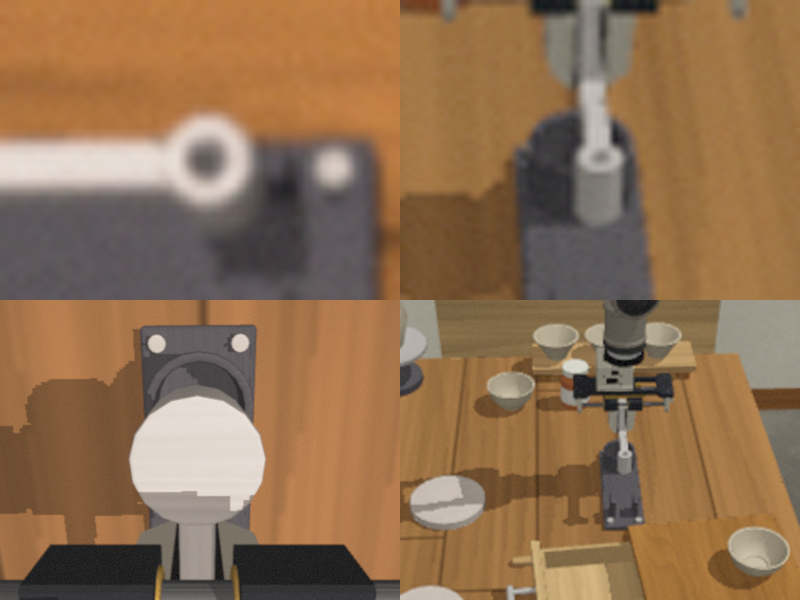

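The eye and weight sit within about 0.5 px of the predictions for a level, centred lever. I'll check the cradle's centreline with the wrist view: plate edges u≈262 and 376, seat at u≈319.5.

```bash
python3 - <<'E'
from h import *
s=robot.observe(); c=cam("wrist",s); to(.600,.2293,.1205,1.547)
print("far edge mid",w(c,319,86,.012),"screws mid",(w(c,276,104,.012)+w(c,361,102,.012))/2,"seat mid",w(c,319.5,127,.052))
# expected centreline at those y: x = .600+(y-.2293)*cot(yaw)
for y in(.276,.31,.325): print(y,.600+(y-.2293)/np.tan(1.547))
print("seat far outer edge pred", px(c,[.6+.08*np.cos(1.547),.2293+.08*np.sin(1.547),.052]))
E
```

```text
pos [0.6004 0.2297 0.1408] [ 3.1398e+00 -6.0000e-04  1.5468e+00] shift [-0.0004 -0.0005  0.0203] turn -0.0002
far edge mid [0.60469259 0.32800541 0.012     ] screws mid [0.60408771 0.31711275 0.012     ] seat mid [0.60414902 0.30283117 0.052     ]
0.276 0.6011114982701609
0.31 0.6019207261328048
0.325 0.6022777384251476
seat far outer edge pred [315.47373461 115.832391  ]
```

```bash

python3 -m jog '[[[-1,0,0.001,0.005,0],[-1,0,0.001,0.012,0],[-1,0,0.001,0.017,0],[-1,0,0.001,0.02,0],[-1,0,0.001,0.02,0]]]'
python3 -m jog '[[[-1,0,0,0,0],[-1,0,0,0,0],[-1,0,0,0,0],[-1,0,0,0,0],[-1,0,0,0,0]]]'
python3 - <<'E'
from h import *
to(.6012,.2298,.1205,1.547)
t=robot.read_camera("top"); d=robot.read_camera("side")
o=np.hstack([cv2.resize(t[180:360,150:480],(400,218)),cv2.resize(d[150:370,150:550],(400,218))]); cv2.imwrite("pics/m6.png",cv2.resize(o,(800,436))[:,:,::-1])
E
```

```text
time: 14.85
tool_pos: [0.6003, 0.2293, 0.1183]
tool_rot: [-3.139, 0.001, 1.547]
contact_force: [0.1, -0.6, -3.4]
opening: 0.0137
grip_force: 45.0
time: 15.27
tool_pos: [0.6011, 0.2296, 0.12]
tool_rot: [3.141, -0.0, 1.547]
contact_force: [-0.2, -0.2, -3.8]
opening: 0.0139
grip_force: 45.0
pos [0.6011 0.2296 0.12  ] [ 3.1411e+00 -2.0000e-04  1.5468e+00] shift [ 0.0002  0.0001 -0.0005] turn -0.0002
```

View pics/m6.png

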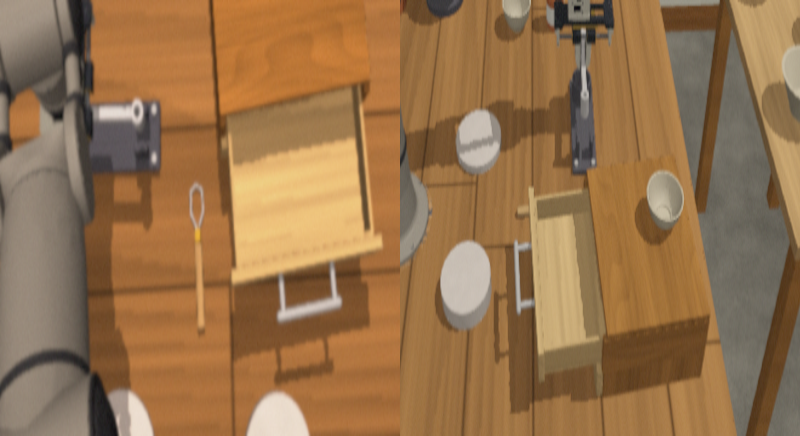

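The drawer is open, the loop tool hasn't moved, and the lever is held still and level over the cradle.

```bash
python3 -c "
from cell import robot
print(robot.hand_in())"
```

```text
the job is handed in; nothing more can be done
None
```

I pulled the drawer open to its stop and left it open, and the gripper is holding the lever still and level, about 5 cm above the cradle (weight over the seat, eye over the fork); the job is handed in at about 15 s.

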